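# Switch the pickling bench over to drying

### The arm

A 7-joint arm with a two-finger parallel gripper is mounted at the origin on the work surface. World frame = base frame: x ahead of the robot, y to its left, z up, the work surface at z = 0. Lengths are in m, angles in rad, forces in N, time in s.
With the tool pointing down it reaches from about 0.4 to 0.85 m from the base axis. Payload 10.4 kg.
Tool frame: the origin (TCP) lies at the very end of the fingers, on their centre line; the grasp point (between the pads) lies 19 mm behind it (manip.tcp_to_grasp is the z of the grasp point in the tool frame, in m); z points along the fingers, x is the direction in which the jaws open and shut, and the axes are right-handed (so a half turn about z gives the same grasp; the last joint's range is limited). The gripper opens to 85 mm and grips with 20 to 120 N. Pads are 22 mm wide; open, the fingers measure 114 mm over their backs; the gripper's body (76 mm by 85 mm) begins 54 mm behind the grasp point. The pads swing forward as they close: fully open they stand 13 mm farther back than shut.
Start: joints at [1.323, 0.332, -0.065, 1.46, 0.022, 1.35, -0.088], TCP at [0.139, -0.609, 0.231] pointing down, gripper open.
Joint ranges: [-2.6, 2.6], [-0.5, 2.12], [-1.47, 1.34], [0.16, 2.42], [-1.27, 4.41], [0.06, 2.06], [-2.6, 2.6]. Speed limits (rad/s): [2.22, 2.22, 2.79, 2.79, 3.14, 3.14, 3.14].

### API

Orientations are given as a unit quaternion [x, y, z, w].
In Python, from workcell import manip gives the robot as it stands.
- The arm moves only by the tool servo_tool, never from a script. Its argument "moves" is a list of rows, each an object with "travel": the shift along the tool's x, y, z in mm, a list of three; "dr": the turn, a rotation vector about the tool's x, y, z in degrees, a list of three. A call has 1 to 12 rows; each row shifts and turns the commanded pose from where the row before left it, along the tool's axes as they then stand; what a row does not reach is not made up. A row lasts 1/8 s, in which the tool goes at most 62.5 mm and 10.7 degrees, less where a joint would pass 70% of its speed; a pose out of reach is approached as far as the arm can. A call is refused whole if a number of a shift passes 62.5 or a number of a turn 10.7, either way. A call with a gripper value outside its range is refused whole. "claw" is the closure, from 0 (fully open) to 1 (shut), set as the call begins (left out, the last holds). The fingers move at their own pace and stop on an object; "squeeze" is the grip in N (left out, the last holds). Time passes only in rows, so rows that do not move let the fingers close. It gives the time, the measured TCP pose, the force and the opening at its end, in the units of the state.
- manip.get_obs(): the state, without advancing time (a new reading comes with each control period).
- manip.camera(name): name is "scene" or "top" or "wrist"; returns the picture (400x640x3 uint8, blue, green, red); there is no depth.
- manip.calibration(name): a dict with "intrinsics" (3x3 intrinsics, pixels), "view" (4x4, takes a point from world to camera coordinates). Camera axes: x right, y down, z forward; pixel columns grow to the right and rows downward; lengths in m; the calibration is good to about 2 mm. A picture is of the moment at which its call begins: read the wrist's pose just before it. calibration takes no time and is no camera call; for the wrist camera it gives the pose at the moment of the call.
- manip.hand_in(): hands the job in, once; it reports no verdict.
The state is a dict: "clock": time; "joint_pos": joint angles; "joint_velocities": joint speeds; "tau": joint torques, N m; "position": TCP position; "ee_rot": TCP orientation; "ft_force": force on the tool from outside, world axes, zero at the start; "torque": the same for the moment, N m; "grip_width": opening from 0.0 (shut) to 1.0 (fully open).
Only numpy, scipy, OpenCV 4.12 (cv2) and the standard library are available. Lean on these libraries where they do the work, as an engineer would, in place of code of your own. Each camera call takes 0.05 s, during which the arm holds its last target. There are 200 camera calls.

### The job

First press the black standby key on the selector bank so that the latched red heat key pops up. Then hook every carrier standing on the drip tray over the open end of the drying rail and slide each one along the bar until it is wholly past the blue band, in the part behind the clear guard (put none on or off the bar in that part, they must be slid in), and set the cover on the pickle pot so it sits seated and level. When all that is in place press the blue key so it stays down and the warm air starts; do not disturb the jar, the can and the mallet.

Things in the scene. Friction and masses are not known exactly. Their poses are not given: they have to be found in the camera images.
- bank: grey selector bank, fixed, 100 (x) x 156 (y) x 50 mm high, origin at the centre of its underside; three interlocked push keys in a row along its y: red at y +42 mm, black at 0, blue at -42 mm; +x points away from the robot. One key is latched at a time; pressing another to the stop releases it.
- key_red (a joint): red key of the bank (heat); value = how far it is down, m: 0 up, about 0.0095 latched, 0.013 bottom stop. About 4 N presses it past the latch (at 10 mm); let go, it stays at about 0.0095, and whichever other key was latched springs up. Latched at the start.
- key_black (a joint): black key of the bank (standby); value = how far it is down, m: 0 up, about 0.0095 latched, 0.013 bottom stop. About 4 N presses it past the latch (at 10 mm); let go, it stays at about 0.0095, and whichever other key was latched springs up.
- key_blue (a joint): blue key of the bank (warm air); value = how far it is down, m: 0 up, about 0.0095 latched, 0.013 bottom stop. About 4 N presses it past the latch (at 10 mm); let go, it stays at about 0.0095, and whichever other key was latched springs up.
- key_red_top (a point): centre of the top face of the red key, moves with it; cap 36 mm (bank x) by 28 mm (bank y); 68 mm above the table when up, 58 mm latched, 55 mm pressed to the stop.
- key_black_top (a point): centre of the top face of the black key, moves with it; cap 36 mm (bank x) by 28 mm (bank y); 68 mm above the table when up, 58 mm latched, 55 mm pressed to the stop.
- key_blue_top (a point): centre of the top face of the blue key, moves with it; cap 36 mm (bank x) by 28 mm (bank y); 68 mm above the table when up, 58 mm latched, 55 mm pressed to the stop.
- rail: drying rail, fixed: steel bar 12 mm thick, 360 mm long along its y, axis 152 mm above the table; x points away from the robot. Origin at table height under the bar's middle. End posts at y +-180 mm, 14 x 12 mm, 164 mm high. Open end y +31 to +174; blue band y +19 to +31; drying part y +19 to -174 mm. Beyond the -y post a white blower box (80 x 90 x 80 mm, y -193 to -283).
- rail_guard (a point): middle of the top edge of the clear guard panel: fixed upright sheet 4 mm thick, 180 mm long along the rail's y (rail y 0 to -180), 145 mm high, 50 mm from the bar on the robot's side of the drying part, so no carrier can be brought in sideways there; a hung carrier slides past it with room to spare.
- band (a point): middle of the blue band, on the bar's axis; axes as the rail's, y towards the open end. A carrier is wholly past the band when its origin is 31 mm or more on the -y side of this point; the far post stops it at about -170 mm, so three fit with origins 55 mm or more apart. Steel slides easily on the bar.
- carrier1: hook carrier, white foot plate 64 x 50 x 8 mm (x by y) with two brass rings fixed on it, flat steel spine at x -17 to -11 mm, hook on top, orange grip tab above the hook. Origin: centre of the foot's underside. Tab: 12 mm thick (x), 30 mm wide (y), centred on x = y = 0, z 122 to 168 mm. About 160 g, balanced about x = 0. Starts upright on the tray; absent in some runs (None).
- carrier2: same as carrier1. Hook (all carriers): 24 mm wide in y, mouth 22 mm between the spine and a tip at x 11 to 17 mm whose lower end is at z 95 mm. From there down to the foot the +x side is open, so the bar enters sideways below the tip: bring the carrier raised from the -x side, move it along +x, then lower it.
- carrier3: same as carrier1. Hook roof (all carriers): inside it is an upside-down V (peak at x 0, z 120 mm, 25 degrees each side) that centres itself on the bar; when hung, the bar's axis is at x 0, z 113 mm of the carrier, so its origin is 39 mm above the table.
- carrier4: same as carrier1. Starting yaw of all carriers is within about 0.75 rad of zero (hook mouths open away from the robot); they stand 80 mm or more apart.
- tray: grey drip tray, fixed, flat plate 210 (x) x 230 (y) x 8 mm, origin at the centre of its underside; the carriers stand on it.
- pot: blue ceramic pickle pot, fixed, open round vessel, outer radius 55 mm, inner radius 50 mm, 80 mm high, origin at the centre of its underside.
- pot_rim (a point): centre of the pot's mouth, at rim height (80 mm above the table).
- cover: loose pot cover, 220 g: steel disc radius 60 mm, 6 mm thick; under it a white step radius 45 mm, 6 mm deep; on top a dark knob 26 mm in diameter. Origin: centre of the step's underside; disc z 6 to 12, knob z 12 to 44 mm. Starts right way up on the table. Seated: step inside the pot, disc on the rim, origin 6 mm below pot_rim. May get knocked 2 to 4 cm aside, even off the rim.
- jar: bystander: amber glass jar with black cap, radius 32 mm, 100 mm high, beyond the tray; origin at the centre of its underside. Leave alone.
- can: bystander: yellow can, radius 30 mm, 80 mm high, beyond the rail; origin at the centre of its underside. Leave alone.
- mallet: bystander: wooden mallet lying down beyond the cover, head 48 mm in diameter and 85 mm long, handle 190 mm towards its -x; origin under the head's middle. Leave alone.
Things that resemble listed ones, but are neither listed nor needed, are in the scene too. Leave any pink look-alike of the carrier2 alone. Leave any turquoise look-alike of the carrier4 alone.

How it is judged:
By the outcome, as a careful person would: the job done as asked, in the order asked, and still so for the second after the job is handed in, with the robot touching nothing.
Of carrier1, carrier2, carrier3, carrier4 only 2 to 3 are there at a start; the rules pass over those that are not, and their reading is None.
At some moment in a run one of cover may be knocked a few centimetres aside while the robot is not near it.
It also fails if it takes over 210 s, if anything falls off the work surface, if the arm or the gripper's body presses on something with over 40 N, if the wrist force passes 120 N, or if a joint passes its speed limit or range.

## Working session

There is one attempt and no reset: what is moved stays moved. The work goes in short steps, Python scripts to look and compute and a tool call to move; the robot and the scene stay as the last step left them, time stands still between calls to the robot, and variables do not carry over. Pictures are saved under pics/ and viewed, on a budget of 14 in all, crops included, one or two more only if the job needs it, and the job is handed in when it is done.

Besides the shell and the picture viewer there is one more tool, called after ">>>" by a JSON object that holds its "api" and its "payload". servo_tool: Moves the arm, as the interface text tells. Its arguments: {"type":"object","properties":{"moves":{"type":"array","items":{"type":"object","properties":{"travel":{"type":"array","items":{"type":"number"}},"dr":{"type":"array","items":{"type":"number"}}}}},"claw":{"type":"number"},"squeeze":{"type":"number"}},"required":["moves"]}

```bash
mkdir -p pics; ls
python3 - <<'E'
from workcell import manip
import cv2,numpy as np
o=manip.get_obs();print(o['position'],o['ee_rot'],o['clock'],manip.tcp_to_grasp)
for n in ['scene','top']:
    cv2.imwrite(f'pics/{n}0.png',manip.camera(n));c=manip.calibration(n);print(n,np.round(c['intrinsics'],1).tolist(),np.round(c['view'],3).tolist())
E
```

```text
pics
[ 0.13923771 -0.60892196  0.23049499] [ 7.81946858e-01 -6.23344693e-01 -5.68173886e-04 -4.27003178e-04] 0.0 -0.0187
scene [[376.3, 0.0, 323.3], [0.0, 376.3, 202.7], [0.0, 0.0, 1.0]] [[-0.569, 0.822, 0.012, 0.329], [0.635, 0.449, -0.628, -0.251], [-0.522, -0.35, -0.778, 1.467], [0.0, 0.0, 0.0, 1.0]]
top [[503.5, 0.0, 324.5], [0.0, 503.5, 203.7], [0.0, 0.0, 1.0]] [[0.103, -0.995, 0.005, -0.069], [-0.972, -0.102, -0.21, 0.536], [0.209, 0.017, -0.978, 1.346], [0.0, 0.0, 0.0, 1.0]]
```

View pics/scene0.png

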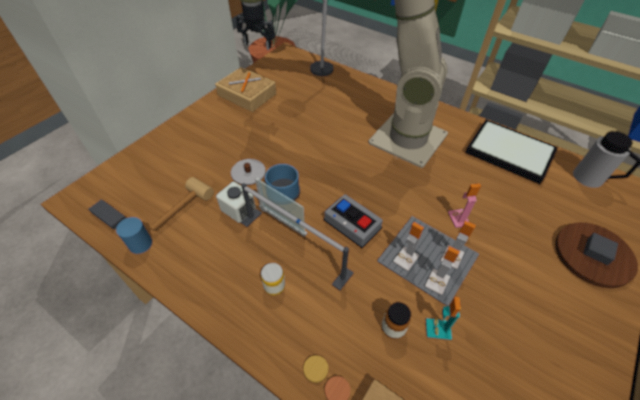

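View pics/top0.png

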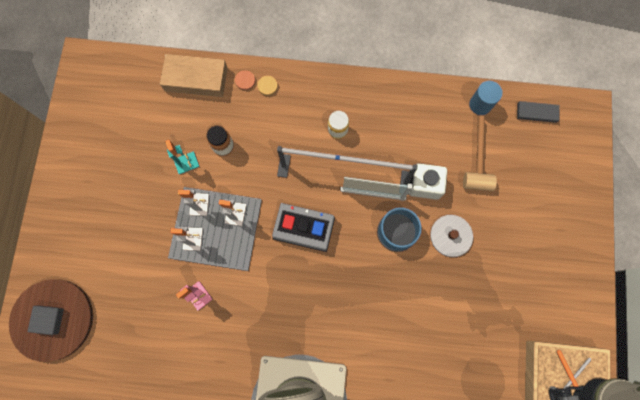

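The scene view shows three carriers on the tray (about 410-455, 230-285), the bank at (352,219), the rail behind it, and the pot and cover at (282,182) and (248,170). In the top view the tabs are near (184,193), (226,204) and (179,231), the keys near (288,222) to (318,229), the pot at (400,229) and the cover at (452,236).

```bash
cat > h.py <<'E'
from workcell import manip
import cv2,numpy as np
from scipy.spatial.transform import Rotation as R
def ray(c,uv,z):
    "points where pixels uv meet the plane at height z"
    K,V=np.array(c['intrinsics']),np.array(c['view'])
    uv=np.atleast_2d(uv).astype(float)
    d=np.c_[uv,np.ones(len(uv))]@np.linalg.inv(K).T@V[:3,:3]
    o=-V[:3,:3].T@V[:3,3]
    return o+d*((z-o[2])/d[:,2])[:,None]
def proj(c,p):
    K,V=np.array(c['intrinsics']),np.array(c['view'])
    q=(np.atleast_2d(p)@V[:3,:3].T+V[:3,3])@K.T
    return q[:,:2]/q[:,2:]
def tri(c1,u1,c2,u2):
    a=[np.array(c['intrinsics'])@np.array(c['view'])[:3] for c in (c1,c2)]
    X=cv2.triangulatePoints(a[0],a[1],np.array(u1,float).reshape(2,1),np.array(u2,float).reshape(2,1))[:,0]
    return X[:3]/X[3]
def blobs(im,lo,hi,amin=20):
    m=cv2.inRange(cv2.cvtColor(im,cv2.COLOR_BGR2HSV),np.array(lo),np.array(hi))
    n,l,s,c=cv2.connectedComponentsWithStats(m)
    return [(s[i,4],c[i],l==i) for i in range(1,n) if s[i,4]>=amin]
def state():
    o=manip.get_obs();r=R.from_quat(o['ee_rot']);M=r.as_matrix()
    print('t',round(o['clock'],2),'p',np.round(o['position'],4),'x',np.round(M[:,0],3),'z',np.round(M[:,2],3),'F',np.round(o['ft_force'],1),'w',round(o['grip_width'],3))
    return o,M
def go(target,p=None,M=None):
    "tool-axis shift (mm) from here to target"
    o=manip.get_obs();M=R.from_quat(o['ee_rot']).as_matrix()
    return np.round(M.T@(np.array(target)-o['position'])*1000,1)
E
python3 - <<'E'
from h import *
im={n:cv2.imread(f'pics/{n}0.png') for n in('scene','top')};c={n:manip.calibration(n) for n in im}
for nm,lo,hi in [('orange',(3,150,120),(16,255,255)),('red',(0,170,100),(3,255,255)),('red2',(174,150,100),(180,255,255)),('blue',(100,130,50),(125,255,255)),('white',(0,0,170),(180,50,255)),('black',(0,0,0),(180,255,45))]:
    for n in im:
        print(nm,n,[(int(a),np.round(k,1).tolist()) for a,k,_ in blobs(im[n],lo,hi,8) if (n=='scene' and 200<k[0]<500 and 150<k[1]<320) or (n=='top' and 150<k[0]<480 and 140<k[1]<310)])
t=im['top'][140:280,160:480];s=im['scene'][155:305,210:490]
cv2.imwrite('pics/topc.png',cv2.resize(t,None,fx=2.5,fy=2.5,interpolation=cv2.INTER_CUBIC))
E
```

```text
orange scene [(103781, [369.2, 255.9]), (11, [252.7, 186.3]), (9, [256.4, 201.7]), (75, [417.5, 228.4]), (236, [326.4, 247.6]), (128, [451.4, 253.8])]
orange top [(66, [169.1, 144.9]), (71, [183.2, 192.6]), (60, [224.5, 203.2]), (72, [175.9, 231.0]), (80, [182.0, 293.2])]
red scene [(105, [364.1, 221.3])]
red top [(131, [288.0, 221.5])]
red2 scene []
red2 top []
blue scene [(125, [343.0, 206.0])]
blue top [(8, [337.1, 157.1]), (157, [317.5, 227.9])]
white scene [(241, [230.3, 197.4]), (35, [403.7, 253.7]), (19, [460.3, 254.5]), (24, [413.5, 257.6]), (95, [402.2, 262.4]), (19, [454.9, 264.1]), (221, [271.7, 272.1]), (65, [439.8, 277.7]), (102, [434.3, 286.1])]
white top [(164, [308.3, 152.7]), (223, [375.6, 161.8]), (614, [430.0, 178.8]), (70, [373.5, 181.3]), (16, [409.2, 185.6]), (8, [341.6, 188.9]), (258, [199.9, 204.1]), (10, [185.3, 201.2]), (245, [236.8, 213.8]), (13, [224.5, 211.0]), (13, [306.4, 210.6]), (1205, [451.1, 235.0]), (280, [193.3, 238.6])]
black scene [(269, [352.4, 215.5]), (12, [341.6, 274.3]), (367, [398.5, 313.6])]
black top [(18, [410.9, 178.8]), (222, [303.9, 225.3]), (39, [323.7, 231.7])]
```

View pics/topc.png

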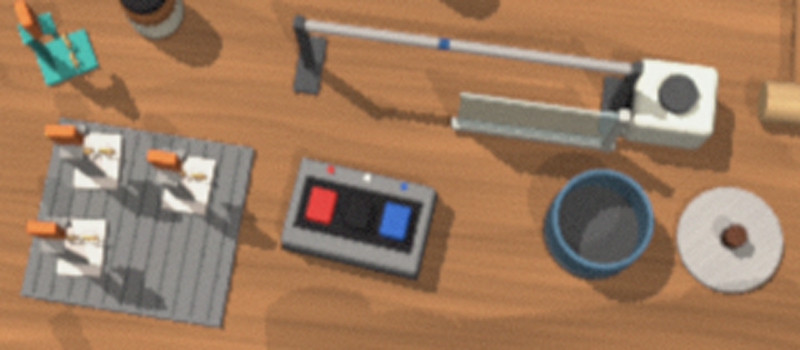

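The enlarged crop shows the tabs at crop (63,133), (163,158) and (45,228). The keys are at (320,205), (358,211) and (396,219), with red sunk. The band is at (443,43), the post tops at about (300,21) and (632,67), the pot rim centre at (600,222) and the knob at (735,236).

Run:
```python
from h import *
im={n:cv2.imread(f'pics/{n}0.png') for n in('scene','top')};c={n:manip.calibration(n) for n in im};T=c['top']
f=lambda p,z:np.round(ray(T,p,z),4).tolist()
print('keys r k b',f([288,221.5],.058),f([303.9,225.3],.068),f([317.5,227.9],.068))
S=c['scene']
print('keytri red',tri(T,[288,221.5],S,[364.1,221.3]),'blue',tri(T,[317.5,227.9],S,[343,206]))
print('band',f([337.1,157.1],.158))
cr=lambda u,v:(160+u/2.5,140+v/2.5)
print('bar ends',f([cr(308,24),cr(625,66)],.156),'blower px',f(cr(678,95),.08))
a,k,m=max(blobs(im['top'],(0,0,150),(180,60,255),900),key=lambda b:b[0] if 420<b[1][0]<480 and b[1][1]>215 else 0)
e=cv2.fitEllipse(max(cv2.findContours(m.astype('u1'),0,1)[0],key=len));print('cover',e,f(e[0],.012),'knob',f(cr(735,235),.04))
for u in [(545,222),(653,222),(600,169),(598,278)]: print('rim',f(cr(*u),.08 if u[1]<270 else .08))
for (u,v),tb in zip([(199.9,204.1),(236.8,213.8),(193.3,238.6)],[(183.2,192.6),(224.5,203.2),(175.9,231)]):
    b=[b for b in blobs(im['top'],(0,0,150),(180,70,255),100) if np.hypot(*(b[1]-(u,v)))<6][0]
    r=cv2.minAreaRect(np.argwhere(b[2])[:,::-1].astype('f4'));box=ray(T,cv2.boxPoints(r),.016)
    print('foot',np.round(box.mean(0),3),np.round(np.linalg.norm(np.diff(box,axis=0),axis=1),3),np.round(np.degrees(np.arctan2(*(box[1]-box[0])[1::-1])),1),np.round(np.degrees(np.arctan2(*(box[2]-box[1])[1::-1])),1),'tab',f(tb,.16))
```

```text
keys r k b [[0.4796, 0.0821, 0.058]] [[0.4719, 0.0367, 0.068]] [[0.4686, -0.0011, 0.068]]
keytri red [0.48013889 0.08252816 0.05435435] blue [ 0.47007892 -0.00070127  0.05839662]
band [[0.647, -0.0348, 0.158]]
bar ends [[0.6534, 0.1091, 0.156], [0.6423, -0.228, 0.156]] blower px [[0.6387, -0.3002, 0.08]]
cover ((451.375244140625, 235.28262329101562), (39.9442024230957, 42.206241607666016), 121.90211486816406) [[0.4961, -0.3805, 0.012]] knob [[0.4955, -0.3808, 0.04]]
rim [[0.4812, -0.1649, 0.08]]
rim [[0.4934, -0.2816, 0.08]]
rim [[0.546, -0.2201, 0.08]]
rim [[0.4264, -0.2265, 0.08]]
foot [0.511 0.348 0.016] [0.069 0.054 0.069] 4.1 -89.3 tab [[0.5095, 0.3517, 0.16]]
foot [0.496 0.239 0.016] [0.069 0.052 0.069] -4.6 -97.2 tab [[0.4928, 0.2416, 0.16]]
foot [0.41  0.35  0.016] [0.07  0.053 0.07 ] 3.6 -89.8 tab [[0.4083, 0.354, 0.16]]
```

>>> {"api": "servo_tool", "payload": {"moves": [{"dr": [0, 0, -9.6]}, {"dr": [0, 0, -9.6]}, {"dr": [0, 0, -9.6]}, {"dr": [0, 0, -9.6]}, {"dr": [0, 0, -9.6]}, {"dr": [0, 0, -9.6]}, {"dr": [0, 0, -9.6]}, {"dr": [0, 0, -9.6]}, {"travel": [50, -40, 0]}, {"travel": [50, -40, 0]}, {"travel": [50, -40, 0]}, {"travel": [50, -40, 0]}], "claw": 1}}

```text
$.moves[0]: bad value
```

```bash
python3 -c "
from h import *
o,M=state();print(np.round(o['joint_pos'],2),go([.4745,.0405,.09]))"
```

```text
t 0.1 p [ 0.1392 -0.6089  0.2306] x [ 0.223 -0.975 -0.001] z [-0.     0.001 -1.   ] F [ 0.5 -1.1  0.3] w 0.997
[ 1.32  0.33 -0.06  1.46  0.02  1.35 -0.09] [-558.2 -471.6  141.3]
```

Both fields are required in each row.

>>> {"api": "servo_tool", "payload": {"moves": [{"travel": [0, 0, 0], "dr": [0, 0, -9.6]}, {"travel": [0, 0, 0], "dr": [0, 0, -9.6]}, {"travel": [0, 0, 0], "dr": [0, 0, -9.6]}, {"travel": [0, 0, 0], "dr": [0, 0, -9.6]}, {"travel": [0, 0, 0], "dr": [0, 0, -9.6]}, {"travel": [0, 0, 0], "dr": [0, 0, -9.6]}, {"travel": [0, 0, 0], "dr": [0, 0, -9.6]}, {"travel": [0, 0, 0], "dr": [0, 0, -9.6]}, {"travel": [50, -40, 0], "dr": [0, 0, 0]}, {"travel": [50, -40, 0], "dr": [0, 0, 0]}, {"travel": [50, -40, 0], "dr": [0, 0, 0]}, {"travel": [50, -40, 0], "dr": [0, 0, 0]}], "claw": 1}}

```text
clock: 1.6
position: [0.3366, -0.4527, 0.2311]
ee_rot: [1.0, -0.003, -0.0, -0.0]
ft_force: [0.6, 0.8, -0.0]
grip_width: 0.002
```

```bash
python3 -c "
from h import *
o,M=state();print(np.round(o['joint_pos'],2),go([.4745,.0405,.09]))"
```

```text
t 1.6 p [ 0.3366 -0.4527  0.2311] x [ 1.    -0.006 -0.   ] z [-0.  0. -1.] F [ 0.6  0.8 -0. ] w 0.002
[ 1.19  0.22 -0.39  1.61  0.09  1.33  0.78] [ 135.1 -493.9  141.1]
```

>>> {"api": "servo_tool", "payload": {"moves": [{"travel": [16, -58, 0], "dr": [0, 0, 0]}, {"travel": [16, -58, 0], "dr": [0, 0, 0]}, {"travel": [16, -58, 0], "dr": [0, 0, 0]}, {"travel": [16, -58, 0], "dr": [0, 0, 0]}, {"travel": [16, -58, 0], "dr": [0, 0, 0]}, {"travel": [16, -58, 20], "dr": [0, 0, 0]}, {"travel": [16, -58, 20], "dr": [0, 0, 0]}, {"travel": [16, -58, 40], "dr": [0, 0, 0]}, {"travel": [7, -30, 40], "dr": [0, 0, 0]}, {"travel": [0, 0, 21], "dr": [0, 0, 0]}, {"travel": [0, 0, 0], "dr": [0, 0, 0]}]}}

```text
clock: 2.98
position: [0.4692, 0.0298, 0.0949]
ee_rot: [1.0, -0.002, -0.002, -0.0]
ft_force: [-0.6, 0.0, 0.1]
grip_width: 0.005
```

```bash
python3 -c "
from h import *
o,M=state();print(go([.4745,.0405,.0555]));manip.camera('top')
cv2.imwrite('pics/w1.png',manip.camera('wrist'))"
```

```text
t 2.98 p [0.4692 0.0298 0.0949] x [ 1.    -0.005 -0.003] z [-0.003  0.001 -1.   ] F [-0.6  0.   0.1] w 0.005
[  5.4 -10.7  39.4]
```

View pics/w1.png

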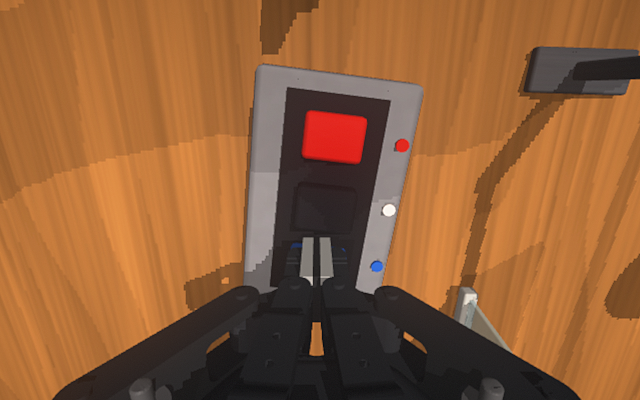

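The wrist view (up is +y, right is +x) shows red at (335,137) and black at (325,208). The shut fingertips are near (317,260), just short of black.

```bash
python3 -c "
from h import *
c=manip.calibration('wrist')
print(ray(c,[335,137],.058),ray(c,[324,208],.068),manip.get_obs()['position'])
print(np.round(ray(c,[[537,62]],0),3),'post');print(go([.4745,.0405,.0545]))"
```

```text
[[0.48176188 0.08339171 0.058     ]] [[0.47523351 0.04297587 0.068     ]] [0.47076141 0.02924547 0.09687184]
[[0.629 0.127 0.   ]] post
[  3.7 -11.3  42.4]
```

>>> {"api": "servo_tool", "payload": {"moves": [{"travel": [4, -12, 10], "dr": [0, 0, 0]}, {"travel": [0, 0, 12], "dr": [0, 0, 0]}, {"travel": [0, 0, 10], "dr": [0, 0, 0]}, {"travel": [0, 0, 5], "dr": [0, 0, 0]}, {"travel": [0, 0, 3], "dr": [0, 0, 0]}, {"travel": [0, 0, 2], "dr": [0, 0, 0]}, {"travel": [0, 0, 0], "dr": [0, 0, 0]}]}}

```text
clock: 3.95
position: [0.4747, 0.041, 0.0549]
ee_rot: [1.0, -0.003, 0.0, 0.001]
ft_force: [-4.0, -3.2, 10.4]
grip_width: 0.0
```

>>> {"api": "servo_tool", "payload": {"moves": [{"travel": [0, 0, -30], "dr": [0, 0, 0]}, {"travel": [0, 0, -60], "dr": [0, 0, 0]}, {"travel": [0, 0, -60], "dr": [0, 0, 0]}, {"travel": [0, -40, -60], "dr": [0, 0, 0]}, {"travel": [0, -40, -40], "dr": [0, 0, 0]}, {"travel": [0, -40, 0], "dr": [0, 0, 0]}, {"travel": [0, -20, 0], "dr": [0, 0, 0]}, {"travel": [0, 0, 0], "dr": [0, 0, 0]}], "claw": 0.4}}

```text
clock: 4.95
position: [0.4747, 0.1778, 0.2962]
ee_rot: [1.0, -0.001, -0.0, -0.0]
ft_force: [0.1, -0.9, -0.3]
grip_width: 0.6
```

```bash
python3 -c "
from h import *
o,M=state()
import pickle;pickle.dump(manip.calibration('wrist'),open('w2.pkl','wb'))
cv2.imwrite('pics/w2.png',manip.camera('wrist'))"
```

```text
t 4.95 p [0.4747 0.1778 0.2962] x [ 1.    -0.002 -0.001] z [-0.001  0.001 -1.   ] F [ 0.1 -0.9 -0.3] w 0.6
```

View pics/w2.png

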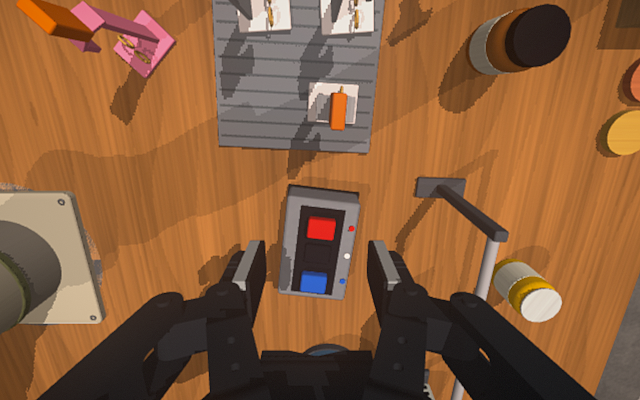

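Tab of the nearest carrier is at (339,108). The pink look-alike is at (110,30), left of the tray, and the red key looks raised with black sunk.

```bash
cat >> h.py <<'E'
def tab(im,c,x,y,yaw=0.,z=.008):
    "project tab top and bottom corner rings of a carrier at x,y"
    r=R.from_euler('z',yaw,degrees=True).as_matrix()
    P=np.array([[a*6,b*15,h] for h in (168,122) for a,b in ((-1,-1),(1,-1),(1,1),(-1,1))])/1000
    return proj(c,P@r.T+[x,y,z])
E
python3 - <<'E'
from h import *
import pickle
c=pickle.load(open('w2.pkl','rb'));im=cv2.imread('pics/w2.png')
V=np.array(c['view']);print('cam',-V[:3,:3].T@V[:3,3],V[:3,:3].round(2).tolist())
for a,k,m in blobs(im,(3,150,60),(16,255,255),150):
    if 200<k[0]<400 and k[1]<160: 
        r=cv2.minAreaRect(np.argwhere(m)[:,::-1].astype('f4'));print(a,k,cv2.boxPoints(r).round(1).tolist())
print(tab(im,c,.494,.240).round(0).tolist())
cv2.imwrite('pics/w2c.png',cv2.resize(im[0:160,210:410],None,fx=4,fy=3.75))
E
```

```text
cam [0.47452014 0.25897207 0.43984298] [[1.0, -0.0, -0.0], [-0.0, -0.95, 0.31], [-0.0, -0.31, -0.95]]
578 [337.44290657 110.71107266] [[328.1000061035156, 128.6999969482422], [330.79998779296875, 91.19999694824219], [346.79998779296875, 92.30000305175781], [344.1000061035156, 129.89999389648438]]
[[332.0, 131.0], [347.0, 131.0], [348.0, 94.0], [333.0, 94.0], [330.0, 125.0], [342.0, 125.0], [343.0, 93.0], [330.0, 93.0]]
```

View pics/w2c.png

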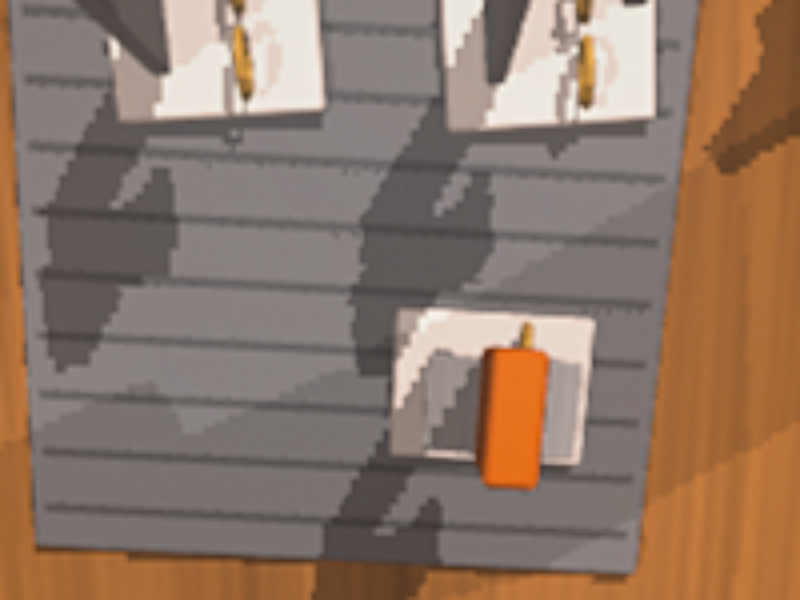

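>>> {"api": "servo_tool", "payload": {"moves": [{"travel": [9, -31, 0], "dr": [0, 0, 2]}, {"travel": [9, -32, 20], "dr": [0, 0, 0]}, {"travel": [0, 0, 40], "dr": [0, 0, 0]}, {"travel": [0, 0, 40], "dr": [0, 0, 0]}, {"travel": [0, 0, 20], "dr": [0, 0, 0]}, {"travel": [0, 0, 0], "dr": [0, 0, 0]}]}}

```text
clock: 5.75
position: [0.4947, 0.2376, 0.1756]
ee_rot: [1.0, -0.021, -0.001, 0.0]
ft_force: [-0.5, 0.2, -0.3]
grip_width: 0.604
```

```bash
python3 -c "
from h import *
o,M=state();print(go([.493,.241,.14]))"
```

```text
t 5.75 p [0.4947 0.2376 0.1756] x [ 0.999 -0.042 -0.002] z [-0.002 -0.001 -1.   ] F [-0.5  0.2 -0.3] w 0.604
[-1.8 -3.3 35.6]
```

>>> {"api": "servo_tool", "payload": {"moves": [{"travel": [-1.5, -3.5, 18], "dr": [0, 0, 0]}, {"travel": [0, 0, 17.5], "dr": [0, 0, 0]}, {"travel": [0, 0, 0], "dr": [0, 0, 0]}]}}

```text
clock: 6.12
position: [0.4928, 0.2419, 0.1394]
ee_rot: [1.0, -0.02, -0.001, 0.0]
ft_force: [0.4, -0.8, 0.3]
grip_width: 0.6
```

>>> {"api": "servo_tool", "payload": {"moves": [{"travel": [0, 0, 0], "dr": [0, 0, 0]}, {"travel": [0, 0, 0], "dr": [0, 0, 0]}, {"travel": [0, 0, 0], "dr": [0, 0, 0]}, {"travel": [0, 0, 0], "dr": [0, 0, 0]}, {"travel": [0, 0, -20], "dr": [0, 0, 0]}, {"travel": [0, 0, -60], "dr": [0, 0, 0]}, {"travel": [0, 0, -55], "dr": [0, 0, 0]}, {"travel": [0, 0, 0], "dr": [0, 0, 0]}], "claw": 1, "squeeze": 50}}

```text
clock: 7.12
position: [0.4946, 0.2438, 0.2808]
ee_rot: [1.0, -0.02, 0.003, -0.001]
ft_force: [0.3, -0.6, -2.1]
grip_width: 0.135
```

```bash
python3 -c "
from h import *
o,M=state();print(go([.56,.035,.25]))"
```

```text
t 7.12 p [0.4946 0.2438 0.2808] x [ 0.999 -0.04   0.007] z [ 0.007  0.003 -1.   ] F [ 0.3 -0.6 -2.1] w 0.135
[ 73.5 206.1  30.7]
```

>>> {"api": "servo_tool", "payload": {"moves": [{"travel": [12, 40, 0], "dr": [0, 0, 0]}, {"travel": [16, 50, 0], "dr": [0, 0, 0]}, {"travel": [16, 50, 0], "dr": [0, 0, 0]}, {"travel": [16, 46, 10], "dr": [0, 0, 0]}, {"travel": [12, 20, 30], "dr": [0, 0, 0]}, {"travel": [0, 0, 20], "dr": [0, 0, 0]}, {"travel": [0, 0, 10], "dr": [0, 0, 0]}, {"travel": [0, 0, 0], "dr": [0, 0, 0]}]}}

```text
clock: 8.12
position: [0.5564, 0.035, 0.2056]
ee_rot: [1.0, -0.019, -0.0, -0.0]
ft_force: [0.2, -0.1, -1.3]
grip_width: 0.135
```

```bash
python3 -c "
from h import *
o,M=state();print(go([.651,.035,.209]))
cv2.imwrite('pics/s3.png',cv2.resize(manip.camera('scene')[170:310,220:470],None,fx=3,fy=3,interpolation=2))"
```

```text
t 8.12 p [0.5564 0.035  0.2056] x [ 0.999 -0.038 -0.001] z [-0.001  0.    -1.   ] F [ 0.2 -0.1 -1.3] w 0.135
[94.5 -3.6 -3.4]
```

View pics/s3.png

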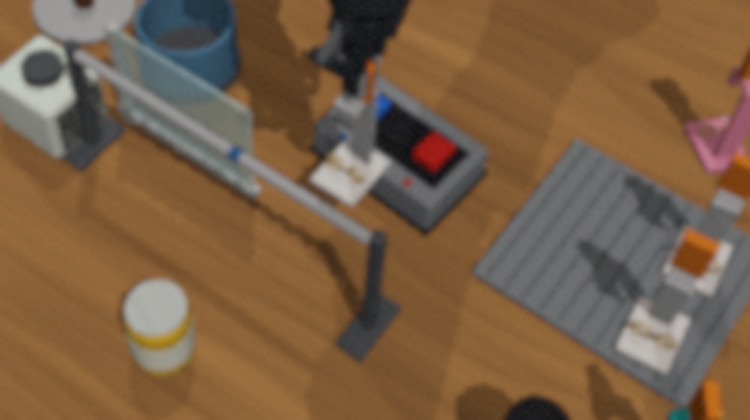

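The held carrier is upright just before the bar at crop (355,165), mouth toward the bar, and the red key is up.

>>> {"api": "servo_tool", "payload": {"moves": [{"travel": [25, 0, -3], "dr": [0, 0, 0]}, {"travel": [30, 0, 0], "dr": [0, 0, 0]}, {"travel": [25, 0, 0], "dr": [0, 0, 0]}, {"travel": [14, 0, 0], "dr": [0, 0, 0]}, {"travel": [0, 0, 0], "dr": [0, 0, 0]}, {"travel": [0, 0, 10], "dr": [0, 0, 0]}, {"travel": [0, 0, 10], "dr": [0, 0, 0]}, {"travel": [0, 0, 8], "dr": [0, 0, 0]}, {"travel": [0, 0, 0], "dr": [0, 0, 0]}]}}

```text
clock: 9.3
position: [0.6504, 0.0295, 0.1799]
ee_rot: [1.0, -0.02, -0.001, 0.0]
ft_force: [-0.6, 0.7, -2.1]
grip_width: 0.129
```

```bash
python3 -c "
from h import *
o,M=state();print(go([.651,.035,.171]))"
```

```text
t 9.3 p [0.6504 0.0295 0.1799] x [ 0.999 -0.041 -0.001] z [-0.001 -0.    -1.   ] F [-0.6  0.7 -2.1] w 0.129
[ 0.4 -5.5  8.9]
```

>>> {"api": "servo_tool", "payload": {"moves": [{"travel": [0, 0, 4], "dr": [0, 0, 0]}, {"travel": [0, 0, 3], "dr": [0, 0, 0]}, {"travel": [0, 0, 2], "dr": [0, 0, 0]}, {"travel": [0, 0, 0], "dr": [0, 0, 0]}]}}

```text
clock: 9.8
position: [0.6513, 0.0298, 0.1722]
ee_rot: [1.0, -0.02, 0.001, -0.0]
ft_force: [0.4, 0.0, 1.6]
grip_width: 0.133
```

```bash
python3 -c "
from h import *
o,M=state()
cv2.imwrite('pics/s4.png',cv2.resize(manip.camera('scene')[170:310,220:470],None,fx=3,fy=3,interpolation=2))"
```

```text
t 9.8 p [0.6513 0.0298 0.1722] x [ 0.999 -0.041  0.001] z [ 0.001 -0.    -1.   ] F [0.4 0.  1.6] w 0.133
```

View pics/s4.png

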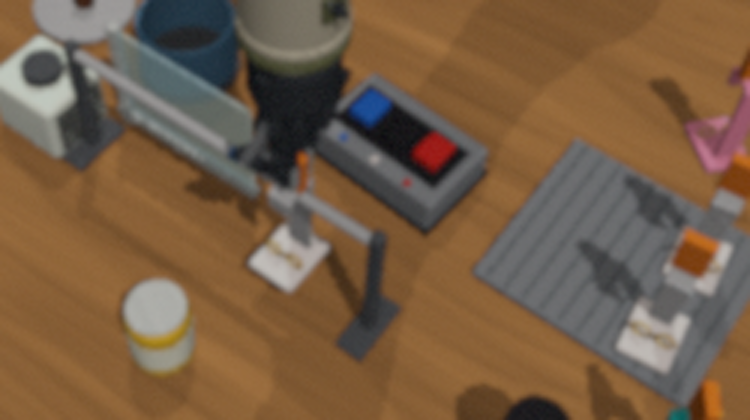

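The carrier hangs on the open end at crop (290,240), with Fz now slightly upward. I'll slide it in.

>>> {"api": "servo_tool", "payload": {"moves": [{"travel": [0, 10, 0], "dr": [0, 0, 0]}, {"travel": [0.2, 25, 0], "dr": [0, 0, 0]}, {"travel": [0.2, 25, 0], "dr": [0, 0, 0]}, {"travel": [0.2, 25, 0], "dr": [0, 0, 0]}, {"travel": [0, 0, 0], "dr": [0, 0, 0]}]}}

```text
clock: 10.48
position: [0.6485, -0.0588, 0.172]
ee_rot: [1.0, -0.023, 0.0, 0.001]
ft_force: [2.3, -2.8, 2.5]
grip_width: 0.135
```

>>> {"api": "servo_tool", "payload": {"moves": [{"travel": [0.2, 25, 0], "dr": [0, 0, 0]}, {"travel": [0.2, 25, 0], "dr": [0, 0, 0]}, {"travel": [0.2, 25, 0], "dr": [0, 0, 0]}, {"travel": [0.2, 25, 0], "dr": [0, 0, 0]}, {"travel": [0.2, 20, 0], "dr": [0, 0, 0]}, {"travel": [0, 10, 0], "dr": [0, 0, 0]}, {"travel": [0, 0, 0], "dr": [0, 0, 0]}]}}

```text
clock: 11.35
position: [0.644, -0.186, 0.172]
ee_rot: [1.0, -0.021, 0.0, 0.001]
ft_force: [1.9, -1.8, 2.6]
grip_width: 0.137
```

```bash
python3 -c "
from h import *
o,M=state()"
```

```text
t 11.35 p [ 0.644 -0.186  0.172] x [ 0.999 -0.041  0.001] z [ 0.001 -0.001 -1.   ] F [ 1.9 -1.8  2.6] w 0.137
```

>>> {"api": "servo_tool", "payload": {"moves": [{"travel": [0, 0, 0], "dr": [0, 0, 0]}, {"travel": [0, 0, 0], "dr": [0, 0, 0]}, {"travel": [0, 0, 0], "dr": [0, 0, 0]}, {"travel": [0, 0, -30], "dr": [0, 0, 0]}, {"travel": [0, 0, -60], "dr": [0, 0, 0]}, {"travel": [-10, -30, -30], "dr": [0, 0, 0]}, {"travel": [-25, -60, 0], "dr": [0, 0, 0]}, {"travel": [-25, -60, 0], "dr": [0, 0, 0]}, {"travel": [-25, -60, 0], "dr": [0, 0, 0]}, {"travel": [-25, -60, 0], "dr": [0, 0, 0]}, {"travel": [-25, -60, 0], "dr": [0, 0, -2]}, {"travel": [-25, -60, 0], "dr": [0, 0, -2]}], "claw": 0.4}}

```text
clock: 12.85
position: [0.5018, 0.198, 0.2919]
ee_rot: [1.0, 0.015, 0.0, 0.0]
ft_force: [0.4, 0.7, -0.1]
grip_width: 0.602
```

>>> {"api": "servo_tool", "payload": {"moves": [{"travel": [-15, -50, 0], "dr": [0, 0, 0]}, {"travel": [0, -20, 0], "dr": [0, 0, 0]}, {"travel": [0, 0, 0], "dr": [0, 0, 0]}]}}

```text
clock: 13.22
position: [0.4849, 0.2674, 0.2917]
ee_rot: [1.0, 0.016, -0.0, -0.0]
ft_force: [0.3, -0.2, -0.8]
grip_width: 0.601
```

Run:
```python
from h import *
o,M=state()
c=manip.calibration('wrist');im=manip.camera('wrist')
for a,k,m in blobs(im,(3,150,60),(16,255,255),150):
    r=cv2.minAreaRect(np.argwhere(m)[:,::-1].astype('f4'));print(a,k.round(1),cv2.boxPoints(r).round(1).tolist())
for p in ([.41,.352],[.51,.35]): print(tab(im,c,*p).round(0).tolist())
cv2.imwrite('pics/w5.png',im)
im=manip.camera('scene');cv2.imwrite('pics/s5.png',im)
```

```text
t 13.22 p [0.4849 0.2674 0.2917] x [ 0.999  0.033 -0.   ] z [-0.  0. -1.] F [ 0.3 -0.2 -0.8] w 0.601
143621 [329.  158.3] [[0.0, 388.0], [0.0, 0.0], [639.0, 0.0], [639.0, 388.0]]
997 [227.8  81.7] [[213.0, 62.29999923706055], [239.39999389648438, 59.900001525878906], [243.10000610351562, 99.9000015258789], [216.6999969482422, 102.30000305175781]]
672 [348.6  89.9] [[340.0, 71.0], [357.0, 71.0], [357.0, 109.0], [340.0, 109.0]]
936 [424.7 276.6] [[398.5, 257.6000061035156], [416.29998779296875, 246.1999969482422], [450.1000061035156, 299.29998779296875], [432.20001220703125, 310.70001220703125]]
1446 [191.  380.1] [[160.0, 399.0], [198.5, 345.6000061035156], [227.39999389648438, 366.3999938964844], [188.89999389648438, 419.8999938964844]]
877 [433.7 374.4] [[422.1000061035156, 398.3999938964844], [425.1000061035156, 350.70001220703125], [447.8999938964844, 352.1000061035156], [444.8999938964844, 399.8999938964844]]
2096 [ 32.1 378.4] [[0.0, 399.0], [0.0, 360.0], [79.0, 360.0], [79.0, 399.0]]
240 [459.8 392.2] [[451.0, 399.0], [451.0, 379.0], [472.0, 379.0], [472.0, 399.0]]
[[218.0, 100.0], [233.0, 100.0], [231.0, 60.0], [216.0, 59.0], [233.0, 98.0], [246.0, 99.0], [244.0, 64.0], [231.0, 64.0]]
[[343.0, 107.0], [358.0, 107.0], [361.0, 67.0], [345.0, 67.0], [339.0, 104.0], [352.0, 105.0], [354.0, 71.0], [341.0, 70.0]]
```

View pics/w5.png

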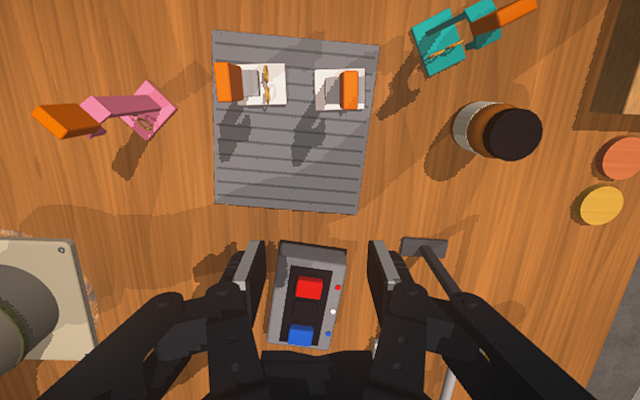

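Tabs: left carrier blob at (228,82), right one at (349,90). Both match the predictions within 3 px, about 2 mm. The right one goes next.

>>> {"api": "servo_tool", "payload": {"moves": [{"travel": [8, -25, 0], "dr": [0, 0, 0]}, {"travel": [9, -30, 20], "dr": [0, 0, 0]}, {"travel": [8, -24, 40], "dr": [0, 0, 0]}, {"travel": [0, 0, 40], "dr": [0, 0, 2]}, {"travel": [0, 0, 20], "dr": [0, 0, 0]}, {"travel": [0, 0, 0], "dr": [0, 0, 0]}]}}

```text
clock: 14.08
position: [0.5089, 0.3438, 0.1711]
ee_rot: [1.0, -0.003, -0.001, 0.001]
ft_force: [-0.1, 0.6, 0.7]
grip_width: 0.597
```

```bash
python3 -c "
from h import *
o,M=state();print(go([.5075,.3475,.14]))"
```

```text
t 14.07 p [0.5089 0.3438 0.1711] x [ 1.    -0.007 -0.001] z [-0.001 -0.001 -1.   ] F [-0.1  0.6  0.7] w 0.597
[-1.4 -3.8 31.1]
```

>>> {"api": "servo_tool", "payload": {"moves": [{"travel": [-1.5, -3.5, 16], "dr": [0, 0, 0]}, {"travel": [0, 0, 15], "dr": [0, 0, 0]}, {"travel": [0, 0, 0], "dr": [0, 0, 0]}]}}

```text
clock: 14.45
position: [0.5067, 0.3484, 0.1396]
ee_rot: [1.0, -0.003, -0.001, 0.001]
ft_force: [0.5, -0.2, -0.6]
grip_width: 0.601
```

>>> {"api": "servo_tool", "payload": {"moves": [{"travel": [0, 0, 0], "dr": [0, 0, 0]}, {"travel": [0, 0, 0], "dr": [0, 0, 0]}, {"travel": [0, 0, 0], "dr": [0, 0, 0]}, {"travel": [0, 0, 0], "dr": [0, 0, 0]}, {"travel": [0, 0, -20], "dr": [0, 0, 0]}, {"travel": [0, 0, -60], "dr": [0, 0, 0]}, {"travel": [0, 0, -55], "dr": [0, 0, 2]}, {"travel": [0, 0, 0], "dr": [0, 0, 0]}], "claw": 1}}

```text
clock: 15.45
position: [0.5077, 0.3508, 0.2815]
ee_rot: [1.0, -0.02, 0.003, -0.002]
ft_force: [0.4, 0.0, -2.3]
grip_width: 0.131
```

```bash
python3 -c "
from h import *
o,M=state();print(go([.56,.035,.21]))"
```

```text
t 15.45 p [0.5077 0.3508 0.2815] x [ 0.999 -0.04   0.006] z [ 0.006  0.005 -1.   ] F [ 0.4  0.  -2.3] w 0.131
[ 64.6 313.8  70.3]
```

>>> {"api": "servo_tool", "payload": {"moves": [{"travel": [5, 30, 0], "dr": [0, 0, 0]}, {"travel": [10, 50, 0], "dr": [0, 0, 0]}, {"travel": [10, 55, 0], "dr": [0, 0, 0]}, {"travel": [10, 55, 0], "dr": [0, 0, 0]}, {"travel": [10, 55, 0], "dr": [0, 0, 0]}, {"travel": [10, 45, 20], "dr": [0, 0, 0]}, {"travel": [8, 23, 30], "dr": [0, 0, 0]}, {"travel": [0, 0, 20], "dr": [0, 0, 0]}, {"travel": [0, 0, 0], "dr": [0, 0, 0]}]}}

```text
clock: 16.58
position: [0.5561, 0.0347, 0.2045]
ee_rot: [1.0, -0.02, -0.001, -0.0]
ft_force: [0.5, -0.4, -1.7]
grip_width: 0.134
```

```bash
python3 -c "
from h import *
o,M=state();print(go([.651,.035,.209]))"
```

```text
t 16.57 p [0.5561 0.0347 0.2045] x [ 0.999 -0.039 -0.003] z [-0.003  0.001 -1.   ] F [ 0.5 -0.4 -1.7] w 0.134
[94.8 -4.  -4.8]
```

Same start as before; repeat the hooking and lowering sequence.

>>> {"api": "servo_tool", "payload": {"moves": [{"travel": [10, 0, -4.5], "dr": [0, 0, 0]}, {"travel": [25, 0, 0], "dr": [0, 0, 0]}, {"travel": [25, 0, 0], "dr": [0, 0, 0]}, {"travel": [24, 0, 0], "dr": [0, 0, 0]}, {"travel": [10.5, 0, 0], "dr": [0, 0, 0]}, {"travel": [0, 0, 0], "dr": [0, 0, 0]}, {"travel": [0, 0, 10], "dr": [0, 0, 0]}, {"travel": [0, 0, 10], "dr": [0, 0, 0]}, {"travel": [0, 0, 10], "dr": [0, 0, 0]}, {"travel": [0, 0, 4], "dr": [0, 0, 0]}, {"travel": [0, 0, 2], "dr": [0, 0, 0]}, {"travel": [0, 0, 0], "dr": [0, 0, 0]}]}}

```text
clock: 18.08
position: [0.6519, 0.0298, 0.1744]
ee_rot: [1.0, -0.02, 0.0, -0.0]
ft_force: [0.8, 0.4, -1.6]
grip_width: 0.131
```

```bash
python3 -c "
from h import *
o,M=state()"
```

```text
t 18.07 p [0.6519 0.0298 0.1744] x [ 0.999 -0.04   0.   ] z [ 0.  0. -1.] F [ 0.8  0.4 -1.6] w 0.131
```

>>> {"api": "servo_tool", "payload": {"moves": [{"travel": [0, 0, 2.5], "dr": [0, 0, 0]}, {"travel": [0, 0, 0], "dr": [0, 0, 0]}, {"travel": [0, 12, 0], "dr": [0, 0, 0]}, {"travel": [0.2, 25, 0], "dr": [0, 0, 0]}, {"travel": [0.2, 25, 0], "dr": [0, 0, 0]}, {"travel": [0.2, 25, 0], "dr": [0, 0, 0]}, {"travel": [0.2, 25, 0], "dr": [0, 0, 0]}, {"travel": [0.2, 25, 0], "dr": [0, 0, 0]}, {"travel": [0.2, 15, 0], "dr": [0, 0, 0]}, {"travel": [0, 9, 0], "dr": [0, 0, 0]}, {"travel": [0, 0, 0], "dr": [0, 0, 0]}]}}

```text
clock: 19.45
position: [0.6464, -0.132, 0.1719]
ee_rot: [1.0, -0.021, 0.0, 0.0]
ft_force: [-1.2, -1.0, 0.8]
grip_width: 0.132
```

```bash
python3 -c "
from h import *
o,M=state()
cv2.imwrite('pics/s6.png',cv2.resize(manip.camera('scene')[150:290,200:400],None,fx=3.5,fy=3.5,interpolation=2))"
```

```text
t 19.45 p [ 0.6464 -0.132   0.1719] x [ 0.999 -0.041  0.   ] z [-0.    -0.001 -1.   ] F [-1.2 -1.   0.8] w 0.132
```

View pics/s6.png

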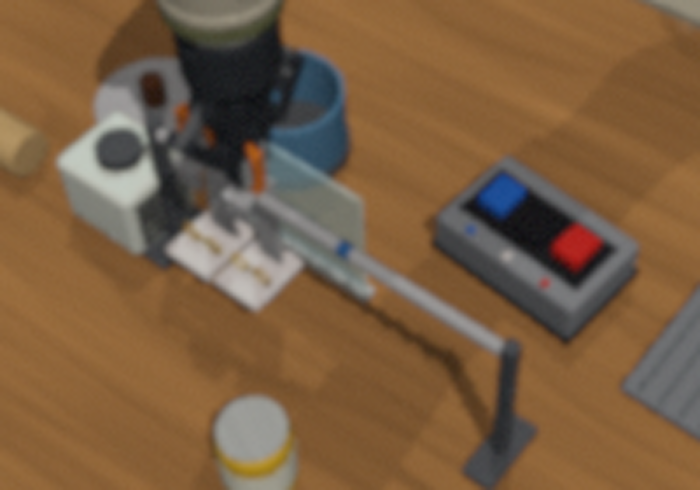

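Both carriers hang side by side behind the guard at crop (215,240) and (260,270), past the blue band at (345,250). I'll release and fetch the third.

>>> {"api": "servo_tool", "payload": {"moves": [{"travel": [0, 0, 0], "dr": [0, 0, 0]}, {"travel": [0, 0, 0], "dr": [0, 0, 0]}, {"travel": [0, 0, 0], "dr": [0, 0, 0]}, {"travel": [0, 0, -30], "dr": [0, 0, 0]}, {"travel": [0, 0, -60], "dr": [0, 0, 0]}, {"travel": [-28, -50, -10], "dr": [0, 0, 0]}, {"travel": [-32, -58, 0], "dr": [0, 0, 0]}, {"travel": [-32, -58, 0], "dr": [0, 0, 0]}, {"travel": [-32, -58, 0], "dr": [0, 0, 0]}, {"travel": [-32, -58, 0], "dr": [0, 0, 0]}, {"travel": [-32, -58, 0], "dr": [0, 0, 0]}, {"travel": [-32, -58, 0], "dr": [0, 0, 0]}], "claw": 0.4}}

```text
clock: 21.0
position: [0.4517, 0.257, 0.272]
ee_rot: [1.0, -0.02, 0.001, 0.0]
ft_force: [1.9, 1.5, -0.3]
grip_width: 0.6
```

>>> {"api": "servo_tool", "payload": {"moves": [{"travel": [-30, -55, 0], "dr": [0, 0, 0]}, {"travel": [-7, -15, 10], "dr": [0, 0, -2]}, {"travel": [0, 0, 30], "dr": [0, 0, 0]}, {"travel": [0, 0, 30], "dr": [0, 0, 0]}, {"travel": [0, 0, 0], "dr": [0, 0, 0]}]}}

```text
clock: 21.62
position: [0.4183, 0.3253, 0.1999]
ee_rot: [1.0, -0.003, -0.001, 0.001]
ft_force: [0.3, 0.8, -0.1]
grip_width: 0.602
```

```bash
python3 -c "
from h import *
o,M=state();print(go([.4085,.351,.14]))"
```

```text
t 21.62 p [0.4183 0.3253 0.1999] x [ 1.    -0.006 -0.003] z [-0.003 -0.002 -1.   ] F [ 0.3  0.8 -0.1] w 0.602
[ -9.8 -25.8  59.9]
```

>>> {"api": "servo_tool", "payload": {"moves": [{"travel": [-10, -26, 0], "dr": [0, 0, 0]}, {"travel": [0, 0, 0], "dr": [0, 0, 0]}, {"travel": [0, 0, 25], "dr": [0, 0, 0]}, {"travel": [0, 0, 20], "dr": [0, 0, 0]}, {"travel": [0, 0, 14], "dr": [0, 0, 0]}, {"travel": [0, 0, 0], "dr": [0, 0, 0]}]}}

```text
clock: 22.38
position: [0.4087, 0.3522, 0.142]
ee_rot: [1.0, -0.003, -0.001, 0.0]
ft_force: [0.1, 0.7, 0.8]
grip_width: 0.598
```

>>> {"api": "servo_tool", "payload": {"moves": [{"travel": [0, 0, 0], "dr": [0, 0, 0]}, {"travel": [0, 0, 0], "dr": [0, 0, 0]}, {"travel": [0, 0, 0], "dr": [0, 0, 0]}, {"travel": [0, 0, 0], "dr": [0, 0, 0]}, {"travel": [0, 0, -20], "dr": [0, 0, 0]}, {"travel": [0, 0, -60], "dr": [0, 0, 0]}, {"travel": [0, 0, -55], "dr": [0, 0, 2]}, {"travel": [0, 0, 0], "dr": [0, 0, 0]}], "claw": 1}}

```text
clock: 23.38
position: [0.4096, 0.3544, 0.2826]
ee_rot: [1.0, -0.02, 0.003, -0.002]
ft_force: [0.7, -0.0, -1.9]
grip_width: 0.137
```

```bash
python3 -c "
from h import *
o,M=state();print(go([.556,.035,.205]))"
```

```text
t 23.38 p [0.4096 0.3544 0.2826] x [ 0.999 -0.041  0.005] z [ 0.006  0.004 -1.   ] F [ 0.7 -0.  -1.9] w 0.137
[158.8 313.5  77.2]
```

>>> {"api": "servo_tool", "payload": {"moves": [{"travel": [15, 30, 0], "dr": [0, 0, 0]}, {"travel": [26, 50, 0], "dr": [0, 0, 0]}, {"travel": [28, 54, 0], "dr": [0, 0, 0]}, {"travel": [28, 54, 0], "dr": [0, 0, 0]}, {"travel": [28, 54, 0], "dr": [0, 0, 0]}, {"travel": [24, 50, 15], "dr": [0, 0, 0]}, {"travel": [10, 20, 30], "dr": [0, 0, 0]}, {"travel": [0, 0, 28], "dr": [0, 0, 0]}, {"travel": [0, 0, 0], "dr": [0, 0, 0]}]}}

```text
clock: 24.5
position: [0.5535, 0.0341, 0.2028]
ee_rot: [1.0, -0.02, -0.002, -0.0]
ft_force: [0.5, 0.3, -1.6]
grip_width: 0.133
```

```bash
python3 -c "
from h import *
o,M=state();print(go([.651,.035,.211]))"
```

```text
t 24.5 p [0.5535 0.0341 0.2028] x [ 0.999 -0.04  -0.005] z [-0.005  0.    -1.   ] F [ 0.5  0.3 -1.6] w 0.133
[97.3 -4.9 -8.7]
```

>>> {"api": "servo_tool", "payload": {"moves": [{"travel": [10, 0, -8], "dr": [0, 0, 0]}, {"travel": [25, 0, 0], "dr": [0, 0, 0]}, {"travel": [25, 0, 0], "dr": [0, 0, 0]}, {"travel": [25, 0, 0], "dr": [0, 0, 0]}, {"travel": [12, 0, 0], "dr": [0, 0, 0]}, {"travel": [0, 0, 0], "dr": [0, 0, 0]}, {"travel": [0, 0, 10], "dr": [0, 0, 0]}, {"travel": [0, 0, 10], "dr": [0, 0, 0]}, {"travel": [0, 0, 10], "dr": [0, 0, 0]}, {"travel": [0, 0, 4], "dr": [0, 0, 0]}, {"travel": [0, 0, 3], "dr": [0, 0, 0]}, {"travel": [0, 0, 0], "dr": [0, 0, 0]}]}}

```text
clock: 26.0
position: [0.652, 0.0306, 0.1757]
ee_rot: [1.0, -0.02, -0.0, 0.0]
ft_force: [1.0, -0.0, -1.2]
grip_width: 0.135
```

```bash
python3 -c "
from h import *
o,M=state()
cv2.imwrite('pics/s7.png',cv2.resize(manip.camera('scene')[150:290,200:400],None,fx=3.5,fy=3.5,interpolation=2))"
```

```text
t 26.0 p [0.652  0.0306 0.1757] x [ 0.999 -0.041 -0.   ] z [-0. -0. -1.] F [ 1.  -0.  -1.2] w 0.135
```

View pics/s7.png

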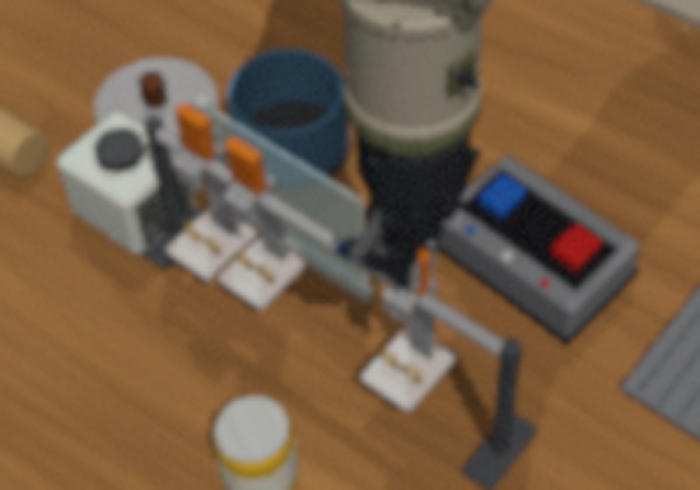

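Two carriers hang in the drying part and the third is hooked on the open end at crop (410,365). I'll lower it and slide it.

>>> {"api": "servo_tool", "payload": {"moves": [{"travel": [0, 0, 2.5], "dr": [0, 0, 0]}, {"travel": [0, 0, 0], "dr": [0, 0, 0]}, {"travel": [0, 12, 0], "dr": [0, 0, 0]}, {"travel": [0.2, 25, 0], "dr": [0, 0, 0]}, {"travel": [0.2, 25, 0], "dr": [0, 0, 0]}, {"travel": [0.2, 25, 0], "dr": [0, 0, 0]}, {"travel": [0.2, 13, 0], "dr": [0, 0, 0]}, {"travel": [0, 8, 0], "dr": [0, 0, 0]}, {"travel": [0, 0, 0], "dr": [0, 0, 0]}, {"travel": [0, 0, 0], "dr": [0, 0, 0]}]}}

```text
clock: 27.3
position: [0.6483, -0.0785, 0.174]
ee_rot: [1.0, -0.021, 0.0, 0.0]
ft_force: [-3.7, 0.7, 6.2]
grip_width: 0.133
```

>>> {"api": "servo_tool", "payload": {"moves": [{"travel": [0, 0, 0], "dr": [0, 0, 0]}, {"travel": [0, 0, 0], "dr": [0, 0, 0]}, {"travel": [0, 0, 0], "dr": [0, 0, 0]}, {"travel": [0, 0, -30], "dr": [0, 0, 0]}, {"travel": [0, 0, -60], "dr": [0, 0, 0]}, {"travel": [-30, 0, -40], "dr": [0, 0, 0]}, {"travel": [-50, 40, 0], "dr": [0, 0, 0]}, {"travel": [-40, 50, 0], "dr": [0, 0, 0]}, {"travel": [-20, 60, 0], "dr": [0, 0, 0]}, {"travel": [-20, 60, 0], "dr": [0, 0, 0]}, {"travel": [0, 60, 0], "dr": [0, 0, 0]}, {"travel": [0, 0, 0], "dr": [0, 0, 0]}], "claw": 0.4}}

```text
clock: 28.8
position: [0.4781, -0.3429, 0.302]
ee_rot: [1.0, -0.024, -0.001, -0.0]
ft_force: [-0.1, 1.4, 0.1]
grip_width: 0.598
```

Run:
```python
from h import *
o,M=state()
cs=manip.calibration('scene');s=manip.camera('scene')
cw=manip.calibration('wrist');w=manip.camera('wrist')
t=manip.camera('top');ct=manip.calibration('top')
cv2.imwrite('pics/w8.png',w);cv2.imwrite('pics/s8.png',s);cv2.imwrite('pics/t8.png',t)
import pickle;pickle.dump((cs,cw,ct),open('c8.pkl','wb'))
a=cv2.resize(s[150:290,190:370],(400,311));b=cv2.resize(w,(400,250));cv2.imwrite('pics/m8.png',np.hstack([a,cv2.copyMakeBorder(b,0,61,0,0,0)]))
```

```text
t 28.8 p [ 0.4781 -0.3429  0.302 ] x [ 0.999 -0.049 -0.001] z [-0.001  0.    -1.   ] F [-0.1  1.4  0.1] w 0.598
```

View pics/m8.png

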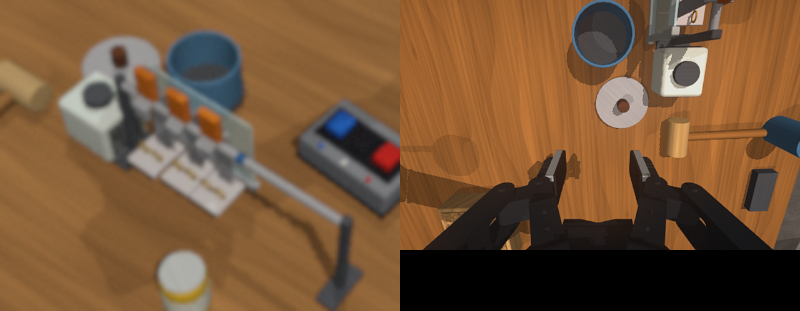

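All three carriers hang past the band behind the guard (left). In the wrist view the pot is near (965,53) full-resolution and the cover near (353,165). Next, measure these.

Run:
```python
from h import *
import pickle
cs,cw,ct=pickle.load(open('c8.pkl','rb'));w=cv2.imread('pics/w8.png');s=cv2.imread('pics/s8.png');t=cv2.imread('pics/t8.png')
hs=cv2.cvtColor(w,cv2.COLOR_BGR2HSV)
m=cv2.inRange(hs,(95,60,40),(125,255,255));m[:,:260]=0;m[:,390:]=0;m[130:]=0
P=max(cv2.findContours(m,0,1)[0],key=len);h=cv2.convexHull(P)[:,0]
print('pot hull px',h.min(0),h.max(0))
# rim: ray hull to rim plane, fit circle by minEnclosingCircle
q=ray(cw,h,.08)[:,:2].astype('f4');print('rim circ',cv2.minEnclosingCircle(q))
m=cv2.inRange(hs,(0,0,110),(180,60,255));m[:115]=0;m[215:]=0;m[:,:305]=0;m[:,:][:,400:]=0
P=max(cv2.findContours(m,0,1)[0],key=cv2.contourArea)[:,0];q=ray(cw,P,.012)[:,:2].astype('f4');print('cover circ',cv2.minEnclosingCircle(q),'n',len(P))
kn=cv2.inRange(hs,(0,60,0),(20,255,90));kn[:145]=0;kn[185:]=0;kn[:,:335]=0;kn[:,375:]=0
y,x=np.nonzero(kn);print('knob px',x.mean(),y.mean(),x.min(),x.max(),y.min(),y.max(),ray(cw,[x.mean(),y.mean()],.035))
for a,k,mm in blobs(s,(3,170,120),(12,255,255),15):
    if 240<k[0]<300 and 170<k[1]<220:print('tab',a,k.round(1),ray(cs,k,.184).round(3))
```

```text
pot hull px [275   0] [375 107]
rim circ ((0.4933314919471741, -0.22527234256267548), 0.05467300862073898)
cover circ ((0.5329936742782593, -0.36483484506607056), 0.060094624757766724) n 234
knob px 352.62068965517244 163.32183908045977 347 364 158 177 [[ 0.52762183 -0.35624093  0.035     ]]
```

The cover has been knocked: it is now near (0.533,-0.365). I'll take one closer look with the camera centred over the pot.

>>> {"api": "servo_tool", "payload": {"moves": [{"travel": [15, -30, 0], "dr": [0, 0, 0]}, {"travel": [0, -20, -20], "dr": [0, 0, -2.8]}, {"travel": [0, 0, 0], "dr": [0, 0, 0]}, {"travel": [0, 0, 0], "dr": [0, 0, 0]}]}}

```text
clock: 29.45
position: [0.4971, -0.2884, 0.3238]
ee_rot: [1.0, 0.004, 0.0, 0.001]
ft_force: [-1.3, 0.6, 0.5]
grip_width: 0.598
```

Run:
```python
from h import *
o,M=state();c=manip.calibration('wrist');w=manip.camera('wrist');cv2.imwrite('pics/w9.png',w)
hs=cv2.cvtColor(w,cv2.COLOR_BGR2HSV)
u=proj(c,[.49,-.224,.08])[0];v=proj(c,[.533,-.365,.012])[0];print(u,v)
m=cv2.inRange(hs,(95,60,40),(125,255,255));k=np.zeros_like(m);cv2.circle(k,tuple(int(i) for i in u),85,255,-1);m&=k
h=cv2.convexHull(max(cv2.findContours(m,0,1)[0],key=len))[:,0];print(h.min(0),h.max(0))
print('rim',cv2.minEnclosingCircle(ray(c,h,.08)[:,:2].astype('f4')))
m=cv2.inRange(hs,(0,0,110),(180,60,255));k[:]=0;cv2.circle(k,tuple(int(i) for i in v),70,255,-1);m&=k
P=max(cv2.findContours(m,0,1)[0],key=cv2.contourArea)[:,0];print('cover',cv2.minEnclosingCircle(ray(c,P,.012)[:,:2].astype('f4')))
cv2.circle(w,tuple(int(i) for i in v),3,(0,255,0),1);cv2.circle(w,tuple(int(i) for i in u),3,(0,255,0),1);cv2.imwrite('pics/w9a.png',w)
```

```text
t 29.45 p [ 0.4971 -0.2884  0.3238] x [1.    0.008 0.   ] z [ 0.    -0.001 -1.   ] F [-1.3  0.6  0.5] w 0.598
[310.78093066 102.56950257] [338.93746128 195.59254451]
[269  55] [359 148]
rim ((0.4935762584209442, -0.2254939079284668), 0.05462239310145378)
cover ((0.5329404473304749, -0.3648834824562073), 0.06020615994930267)
```

View pics/w9a.png

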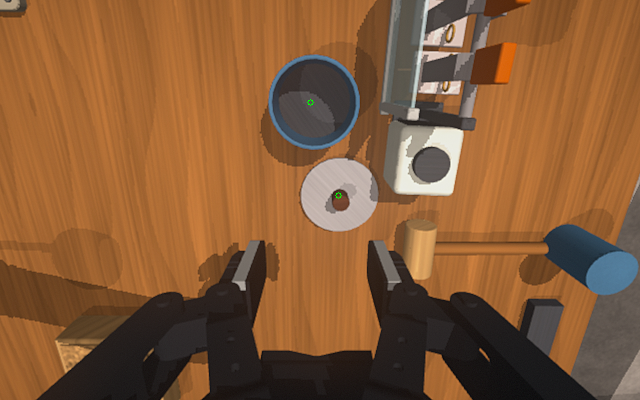

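>>> {"api": "servo_tool", "payload": {"moves": [{"travel": [12, 26, 20], "dr": [0, 0, 0]}, {"travel": [12, 26, 40], "dr": [0, 0, 0]}, {"travel": [12, 25, 50], "dr": [0, 0, 0]}, {"travel": [0, 0, 50], "dr": [0, 0, 0]}, {"travel": [0, 0, 50], "dr": [0, 0, 0]}, {"travel": [0, 0, 30], "dr": [0, 0, 0]}, {"travel": [0, 0, 10], "dr": [0, 0, 0]}, {"travel": [0, 0, 0], "dr": [0, 0, 0]}]}}

```text
clock: 30.5
position: [0.5339, -0.365, 0.0734]
ee_rot: [1.0, 0.004, -0.0, -0.0]
ft_force: [1.5, 0.1, 0.1]
grip_width: 0.601
```

```bash
python3 -c "
from h import *
o,M=state();print(go([.533,-.365,.02]))
c=manip.calibration('wrist');w=manip.camera('wrist');print(proj(c,[.533,-.365,.044]));cv2.imwrite('pics/w10.png',w)
"
```

```text
t 30.5 p [ 0.5339 -0.365   0.0734] x [ 1.     0.008 -0.   ] z [-0.  0. -1.] F [1.5 0.1 0.1] w 0.601
[-0.9  0.  53.4]
[[315.12389006 228.80821936]]
```

View pics/w10.png

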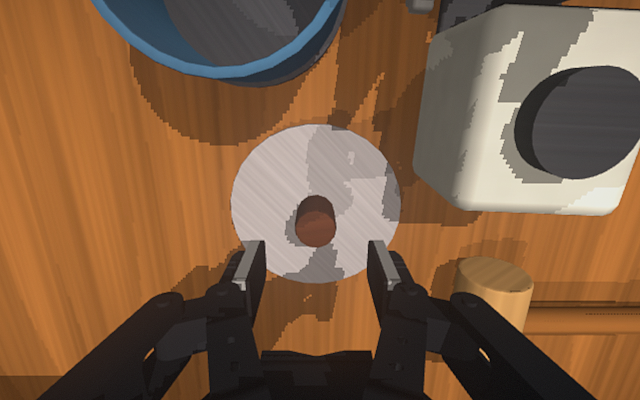

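Knob top is at (315,229), exactly as predicted and centred between the fingers, with the mallet and blower clear.

>>> {"api": "servo_tool", "payload": {"moves": [{"travel": [-1, 0, 20], "dr": [0, 0, 0]}, {"travel": [0, 0, 20], "dr": [0, 0, 0]}, {"travel": [0, 0, 13], "dr": [0, 0, 0]}, {"travel": [0, 0, 0], "dr": [0, 0, 0]}, {"travel": [0, 0, 0], "dr": [0, 0, 0]}]}}

```text
clock: 31.18
position: [0.5335, -0.3646, 0.0207]
ee_rot: [1.0, 0.004, 0.0, 0.0]
ft_force: [0.4, 0.1, 0.7]
grip_width: 0.601
```

>>> {"api": "servo_tool", "payload": {"moves": [{"travel": [0, 0, 0], "dr": [0, 0, 0]}, {"travel": [0, 0, 0], "dr": [0, 0, 0]}, {"travel": [0, 0, 0], "dr": [0, 0, 0]}, {"travel": [0, 0, 0], "dr": [0, 0, 0]}, {"travel": [0, 0, -20], "dr": [0, 0, 0]}, {"travel": [0, 0, -50], "dr": [0, 0, 0]}, {"travel": [0, 0, -50], "dr": [0, 0, 0]}, {"travel": [0, 0, 0], "dr": [0, 0, 0]}, {"travel": [0, 0, 0], "dr": [0, 0, 0]}], "claw": 1}}

```text
clock: 32.3
position: [0.5327, -0.3645, 0.1403]
ee_rot: [1.0, 0.004, -0.0, 0.0]
ft_force: [-0.7, -0.0, -2.7]
grip_width: 0.285
```

```bash
python3 -c "
from h import *
o,M=state();print(go([.4935,-.2255,.125]))"
```

```text
t 32.3 p [ 0.5327 -0.3645  0.1403] x [ 1.     0.008 -0.   ] z [-0. -0. -1.] F [-0.7 -0.  -2.7] w 0.285
[ -38.  -139.3   15.3]
```

>>> {"api": "servo_tool", "payload": {"moves": [{"travel": [-8, -30, 0], "dr": [0, 0, 0]}, {"travel": [-11, -40, 0], "dr": [0, 0, 0]}, {"travel": [-11, -40, 0], "dr": [0, 0, 0]}, {"travel": [-8, -29, 0], "dr": [0, 0, 0]}, {"travel": [0, 0, 15], "dr": [0, 0, 0]}, {"travel": [0, 0, 0], "dr": [0, 0, 0]}, {"travel": [0, 0, 0], "dr": [0, 0, 0]}]}}

```text
clock: 33.17
position: [0.4938, -0.2266, 0.1249]
ee_rot: [1.0, 0.004, -0.0, -0.0]
ft_force: [0.3, 0.2, -2.8]
grip_width: 0.284
```

```bash
python3 -c "
from h import *
o,M=state();print(go([.4935,-.2255,.095]))"
```

```text
t 33.17 p [ 0.4938 -0.2266  0.1249] x [ 1.     0.007 -0.001] z [-0.001  0.001 -1.   ] F [ 0.3  0.2 -2.8] w 0.284
[-0.2 -1.1 29.9]
```

>>> {"api": "servo_tool", "payload": {"moves": [{"travel": [0, -1, 10], "dr": [0, 0, 0]}, {"travel": [0, 0, 10], "dr": [0, 0, 0]}, {"travel": [0, 0, 5], "dr": [0, 0, 0]}, {"travel": [0, 0, 3], "dr": [0, 0, 0]}, {"travel": [0, 0, 2], "dr": [0, 0, 0]}, {"travel": [0, 0, 0], "dr": [0, 0, 0]}, {"travel": [0, 0, 0], "dr": [0, 0, 0]}]}}

```text
clock: 34.05
position: [0.494, -0.2249, 0.0955]
ee_rot: [1.0, 0.004, 0.0, 0.0]
ft_force: [0.6, -0.4, -2.5]
grip_width: 0.288
```

>>> {"api": "servo_tool", "payload": {"moves": [{"travel": [0, 0, 1.5], "dr": [0, 0, 0]}, {"travel": [0, 0, 0.5], "dr": [0, 0, 0]}, {"travel": [0, 0, 0], "dr": [0, 0, 0]}]}}

```text
clock: 34.42
position: [0.4942, -0.2249, 0.095]
ee_rot: [1.0, 0.004, -0.0, 0.001]
ft_force: [-9.0, 2.3, 17.1]
grip_width: 0.285
```

>>> {"api": "servo_tool", "payload": {"moves": [{"travel": [0, 0, -1], "dr": [0, 0, 0]}, {"travel": [0, 0, 0], "dr": [0, 0, 0]}, {"travel": [0, 0, 0], "dr": [0, 0, 0]}, {"travel": [0, 0, 0], "dr": [0, 0, 0]}, {"travel": [0, 0, -20], "dr": [0, 0, 0]}, {"travel": [0, 0, -50], "dr": [0, 0, 0]}, {"travel": [0, 20, -60], "dr": [0, 0, 0]}, {"travel": [0, 40, -30], "dr": [0, 0, 0]}, {"travel": [0, 0, 0], "dr": [0, 0, 0]}, {"travel": [0, 0, 0], "dr": [0, 0, 0]}], "claw": 0.4}}

```text
clock: 35.67
position: [0.4945, -0.2839, 0.254]
ee_rot: [1.0, 0.004, 0.0, -0.0]
ft_force: [0.1, 0.2, -1.0]
grip_width: 0.599
```

Run:
```python
from h import *
o,M=state();c=manip.calibration('wrist');w=manip.camera('wrist')
hs=cv2.cvtColor(w,cv2.COLOR_BGR2HSV);v=proj(c,[.494,-.225,.086])[0]
m=cv2.inRange(hs,(0,0,100),(180,60,255));k=np.zeros_like(m);cv2.circle(k,tuple(int(i) for i in v),75,255,-1);m&=k
P=max(cv2.findContours(m,0,1)[0],key=cv2.contourArea)[:,0];print('cover',cv2.minEnclosingCircle(ray(c,P,.086)[:,:2].astype('f4')))
print('knobtop',proj(c,[.494,-.225,.118]))
s=manip.camera('scene')
a=cv2.resize(s[150:290,190:370],(400,311),interpolation=2);b=cv2.resize(w[:,120:520],(311,311));cv2.imwrite('pics/m11.png',np.hstack([a,b]))
```

```text
t 35.67 p [ 0.4945 -0.2839  0.254 ] x [1.    0.009 0.   ] z [ 0.  0. -1.] F [ 0.1  0.2 -1. ] w 0.599
cover ((0.4938924312591553, -0.2255845069885254), 0.06015896797180176)
knobtop [[316.508239  115.1474531]]
```

View pics/m11.png

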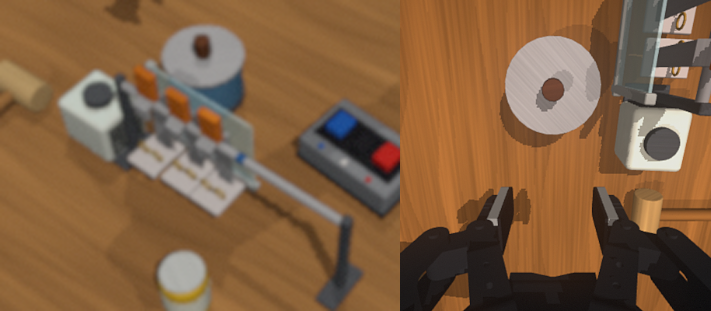

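The cover sits centred and level on the pot: its disc fits a circle of radius 60.2 mm at seat height, centred at (0.4939,-0.2256). The three carriers are past the band.

```bash
python3 -c "
from h import *
c=manip.calibration('scene')
f=lambda u,v,z:ray(c,[190+u/2.222,150+v/2.222],z).round(3)
print('band',f(240,158,.152),'tabs',f(145,83,.184),f(179,104,.184),f(208,124,.184));print(go([.4685,0,.09]))"
```

```text
band [[ 0.65  -0.036  0.152]] tabs [[ 0.643 -0.189  0.184]] [[ 0.645 -0.132  0.184]] [[ 0.649 -0.083  0.184]]
[ -22.9 -283.4  163.5]
```

>>> {"api": "servo_tool", "payload": {"moves": [{"travel": [-4, -40, 0], "dr": [0, 0, 0]}, {"travel": [-6, -58, 0], "dr": [0, 0, 0]}, {"travel": [-6, -58, 0], "dr": [0, 0, 0]}, {"travel": [-6, -58, 30], "dr": [0, 0, 0]}, {"travel": [-4, -45, 45], "dr": [0, 0, 0]}, {"travel": [-2, -25, 45], "dr": [0, 0, 0]}, {"travel": [0, 0, 40], "dr": [0, 0, 0]}, {"travel": [0, 0, 0], "dr": [0, 0, 0]}, {"travel": [0, 0, 0], "dr": [0, 0, 0]}], "claw": 1}}

```text
clock: 36.9
position: [0.465, -0.0041, 0.0971]
ee_rot: [1.0, 0.004, 0.0, -0.0]
ft_force: [-1.2, 0.2, 0.1]
grip_width: 0.0
```

```bash
python3 -c "
from h import *
o,M=state();print(go([.4685,0,.055]))"
```

```text
t 36.9 p [ 0.465  -0.0041  0.0971] x [1.    0.009 0.001] z [ 0.001  0.    -1.   ] F [-1.2  0.2  0.1] w 0.0
[ 3.5 -4.1 42.1]
```

The third carrier is about 45 mm past the band centre, where 31 mm is needed. Now pressing blue.

>>> {"api": "servo_tool", "payload": {"moves": [{"travel": [3.5, -4, 10], "dr": [0, 0, 0]}, {"travel": [0, 0, 12], "dr": [0, 0, 0]}, {"travel": [0, 0, 10], "dr": [0, 0, 0]}, {"travel": [0, 0, 5], "dr": [0, 0, 0]}, {"travel": [0, 0, 3], "dr": [0, 0, 0]}, {"travel": [0, 0, 2.5], "dr": [0, 0, 0]}, {"travel": [0, 0, 0], "dr": [0, 0, 0]}]}}

```text
clock: 37.78
position: [0.4681, -0.0005, 0.0547]
ee_rot: [1.0, 0.004, -0.0, 0.001]
ft_force: [-10.0, -2.3, 26.0]
grip_width: 0.006
```

>>> {"api": "servo_tool", "payload": {"moves": [{"travel": [0, 0, -20], "dr": [0, 0, 0]}, {"travel": [0, 0, -60], "dr": [0, 0, 0]}, {"travel": [-20, 0, -60], "dr": [0, 0, 0]}, {"travel": [-20, 30, -60], "dr": [0, 0, 0]}, {"travel": [0, 40, -20], "dr": [0, 0, 0]}, {"travel": [0, 40, 0], "dr": [0, 0, 0]}, {"travel": [0, 0, 0], "dr": [0, 0, 0]}]}}

```text
clock: 38.65
position: [0.4306, -0.1104, 0.2661]
ee_rot: [1.0, 0.002, -0.0, -0.0]
ft_force: [-0.7, -0.2, 0.1]
grip_width: -0.002
```

```bash
python3 -c "
from h import *
o,M=state();w=manip.camera('wrist');t=manip.camera('top');s=manip.camera('scene')
a=cv2.resize(w,(400,250));b=cv2.resize(s[140:340,180:500],(400,250),interpolation=2)
cv2.imwrite('pics/m12.png',np.vstack([np.hstack([a,b]),cv2.resize(t[130:270,160:500],(800,329),interpolation=2)]))"
```

```text
t 38.65 p [ 0.4306 -0.1104  0.2661] x [ 1.     0.003 -0.   ] z [-0.  0. -1.] F [-0.7 -0.2  0.1] w -0.002
```

View pics/m12.png

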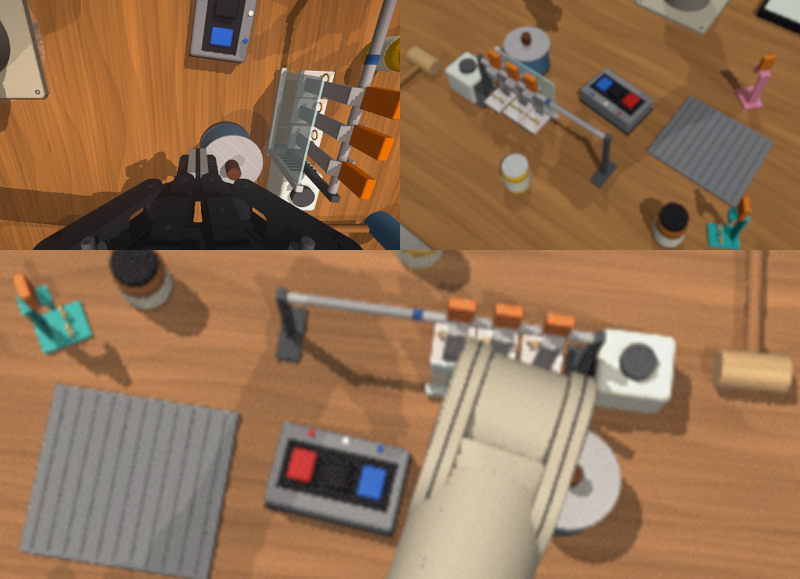

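The top view shows red up and blue pressed, an empty tray, and three carriers past the band. The cover is partly hidden in the wrist view, so I'll check its position and the key heights numerically.

Run:
```python
from h import *
c=manip.calibration('scene');s=manip.camera('scene');hs=cv2.cvtColor(s,cv2.COLOR_BGR2HSV)
for z,xy in((.086,(.494,-.2255)),):
    v=proj(c,[*xy,z])[0];m=cv2.inRange(hs,(0,0,110),(180,60,255));k=np.zeros_like(m);cv2.circle(k,tuple(int(i) for i in v),26,255,-1);m&=k
    P=max(cv2.findContours(m,0,1)[0],key=cv2.contourArea)[:,0];P=P[P[:,1]<v[1]+5];q=ray(c,P,z)[:,:2]
    A=np.c_[2*q,np.ones(len(q))];x=np.linalg.lstsq(A,(q**2).sum(1),rcond=None)[0];print('cover',x[:2],np.sqrt(x[2]+x[:2]@x[:2]),v)
t=manip.camera('top');ct=manip.calibration('top')
r,b=[max([q for q in blobs(t,lo,hi,60) if 270<q[1][0]<340 and 205<q[1][1]<245],key=lambda q:q[0])[1] for lo,hi in (((0,150,80),(4,255,255)),((100,130,50),(125,255,255)))]
rs,bs=[max([q for q in blobs(s,lo,hi,40) if 320<q[1][0]<390 and 190<q[1][1]<245],key=lambda q:q[0])[1] for lo,hi in (((0,150,80),(4,255,255)),((100,130,50),(125,255,255)))]
print('red',tri(ct,r,c,rs),'blue',tri(ct,b,c,bs),'start: red z .0544 blue z .0584')
cv2.imwrite('pics/s13.png',cv2.resize(s[150:240,210:300],(540,540),interpolation=2))
```

```text
cover [ 0.50116808 -0.2247372 ] 0.063188192841438 [281.11335073 174.09424444]
red [0.48054253 0.08253877 0.06108496] blue [ 0.46965023 -0.0009348   0.05310605] start: red z .0544 blue z .0584
```

View pics/s13.png

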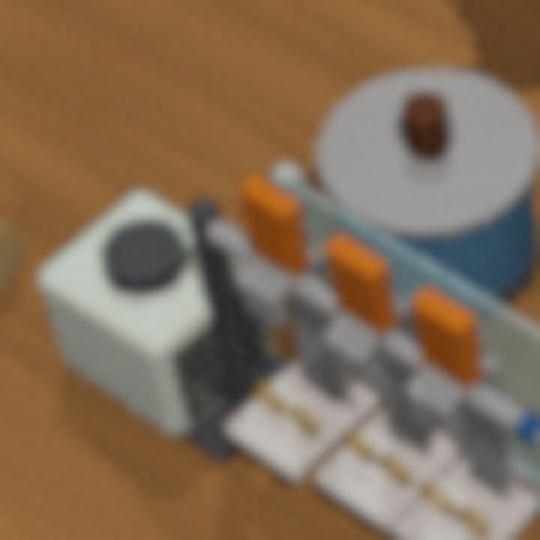

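The cover is seated and level on the pot. Red has risen and blue has dropped from their starting heights. Handing in.

```bash
python3 -c "
from workcell import manip
print(manip.hand_in())"
```

```text
the job is handed in; nothing more can be done
None
```

The whole job was carried out in the order asked and handed in at about 39 s on the clock. My last checks all passed; no verdict was reported.

- **Standby key:** I pressed black to its stop and the red key popped up.
- **Carriers:** All three carriers on the tray were hooked over the open end and slid in. Their origins ended about 153, 96 and 45 mm past the middle of the band (31 mm needed), and the tray is empty.
- **Cover:** It had been knocked about 4 cm aside during the run, so I measured it again before picking it up. It sits centred on the pot within about 1 mm and level by the wrist camera. A coarser scene-camera fit at the end, with part of the disc hidden, was 7 mm off, but the close-up shows the cover seated.
- **Warm air:** I pressed blue to its stop last. Afterwards blue measured about 5 mm lower and red about 7 mm higher than at the start. The first is a bit short of the nominal 9.5 mm, because triangulation at this distance is coarse.
- **Bystanders:** The jar, the can and the mallet were not touched. At hand-in the arm was clear of everything.

I viewed 15 pictures, one past the budget of 14.

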